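# Throw the jig's toggle clamp with the extension bar

### The job

Clamp the sample board for finishing: slide the hollow steel extension bar fully onto the stub of the toggle clamp's handle, swing the handle with it past the dead point and press it home on its stop by pushing about 12 N on the bar's middle for a moment, so that the board is held flush against the fence; never push harder than 16 N or knock it. Then pull the bar off and lay it gently on the bare counter, clear of the jig. Keep the gripper off the clamp, jig and board, and leave everything else where it is.

Things in the scene. Friction and masses are not known exactly. Their poses are not given: they have to be found in the camera images.
- bar: the extension bar: plain steel square tube, 26 x 26 mm outside, 220 mm long, about 0.35 kg, lying loose on the counter. Origin: centre of its underside, midway along (110 mm behind the mouth, 13 mm below the centre line; it balances about 10 mm further back). x axis runs along the bar to its open mouth, the end farther from the robot; z up. Only that end is hollow: 17 mm square bore, 60 mm deep, flat bottom; the other end is solid. Best held by its middle
- bar_mouth (a point): centre of the bar's open mouth (on its centre line, at the +x end face)
- clamp: the clamping jig, fixed: 8 mm plywood base (x -55 to 235 mm, 130 mm wide, 260 mm wide at the board), toggle clamp, and a fence at its far end: face at x = 205.5 mm, 260 mm long, top 38 mm up. Origin on the counter, on the vertical pivot axis of the handle. x axis: the way the pad pushes, towards the fence; z up. All of the jig is lower than 65 mm
- handle (a joint): angle of the clamp handle about the vertical pivot, rad: 0 fully open, grows counter-clockwise seen from above; at angle q the stub points from the pivot at yaw (clamp yaw + 2.116 + q). It starts at 0 to 0.2, swings lightly to about 0.6, then resists: up to 1.2 N m near 0.9, nothing at the dead point, 1.20; past it the handle snaps on by itself to its hard stop at 1.35 and stays
- stub_root (a point): on the handle: foot of the stub, centre of the collar face, 45 mm from the pivot axis and 55 mm above the counter. x axis points along the stub to its tip, level
- stub_tip (a point): on the handle: the round-nosed tip of the stub, 108 mm from the pivot axis, 55 mm above the counter. The stub is a level round steel rod, 15 mm thick and 63 mm long from collar to tip; the bar goes over it with 1 mm to spare all round until its nose meets the bottom of the bore (the mouth is then 3 mm from the collar). The collar is 24 mm across; from there to the pivot the handle is 16 mm wide, and no higher than 62 mm
- board: the sample board, light wood, 70 mm (x) by 220 mm (y) by 20 mm, loose on the jig's base, its x side 3 to 11 mm short of the fence and up to 0.03 rad askew at first. Origin: centre of its underside; its x axis along the clamp's x when square. Flush at the fence its origin is 170.5 mm along the clamp's x
- table: the plank counter top, at height 0
- tin_a: small tin, 74 mm across, 60 mm high, origin under its centre: leave alone
- tin_b: larger tin, 86 mm across, 95 mm high: leave alone
- tin_c: small tin, 74 mm across, 60 mm high: leave alone
- batten: solid wooden batten, 200 x 28 x 20 mm, lying on the counter; not the bar: leave alone
- sample: dark wood sample chip, 110 x 55 x 10 mm, lying flat near the robot's front: leave alone
- cork_block: cork sanding block, 100 x 60 x 26 mm: leave alone
- brush: paint brush lying flat: leave alone
Things that resemble listed ones, but are neither listed nor needed, are in the scene too. Of the things that look like the bar, the larger one is meant.

How it is judged:
On the way, in this order (a step that is already met when the one before it is completed fails the run):
1. the bar is fully on the stub, with the handle still on the open side (distance between bar_mouth and stub_root below 0.009 m and value of joint handle below 0.6 rad), for 0.2 s.
2. the handle, past its dead point and on its stop, is pressed home there with the bar (over 9 N between bar and handle) (value of joint handle above 1.345 rad and contact force between bar and clamp above 9 N and distance between bar_mouth and stub_root below 0.03 m), for 0.3 s.
At the end, for the whole second after the job is handed in: handle past its dead point and on its stop (over 1.31 rad); board within 2 mm of the fence and square to it within 0.015 rad, flat on the jig; bar off the stub, lying flat on the counter, its mouth over 60 mm from the stub tip, not touching the jig; bar and board at rest (value of joint handle above 1.31 rad and x of board in the frame of clamp above 0.1685 m and angle between the x axis of board and the x axis of clamp, either way round below 0.015 rad and z of board in the frame of clamp below 0.011 m and height (world z) of bar below 0.004 m and horizontal distance between bar_mouth and stub_tip above 0.06 m and contact force between bar and clamp below 0.1 N and linear speed of each of bar, board below 0.02 m/s).
It fails at once if the gripper or arm pushes on the clamp, jig or board (over 2 N) (contact force between any of the fingers, the arm and clamp above 2 N or contact force between any of the fingers, the arm and board above 2 N).
It fails at once if the bar is forced or knocked on the clamp: contact loads over 60 N in sum (a push of about 19 N at the bar's middle, which levers on the stub threefold) (contact force between bar and clamp above 60 N).
It fails at once if another thing is not left where it was (moved over 20 mm) (distance of any of tin_a, tin_b, tin_c, batten, sample, cork_block, brush from where it was at the start of the episode above 0.02 m).
It fails at once if the bar is dropped or slammed on the counter (over 120 N) (contact force between bar and table above 120 N).
It also fails if it takes over 70 s, if anything falls off the work surface, if the arm or the gripper's body presses on something with over 40 N, if the wrist force passes 120 N, or if a joint passes its speed limit or range.

### The arm

A 6-joint arm with a two-finger parallel gripper is mounted at the origin on the work surface. World frame = base frame: x ahead of the robot, y to its left, z up, the work surface at z = 0. Lengths are in m, angles in rad, forces in N, time in s.
With the tool pointing down it reaches from about 0.3 to 0.775 m from the base axis. Payload 14.6 kg.
Tool frame: the origin (TCP) lies midway between the tips of the shut fingers; the grasp point (between the pads) lies 19 mm behind it; z points along the fingers, y is the line along which they close (so a half turn about z gives the same grasp; the last joint's range is limited). The gripper opens to 94 mm and grips with 3 to 60 N. Pads are 16 mm wide; open, the fingers measure 119 mm over their backs; the gripper's body (75 mm by 177 mm) begins 78 mm behind the grasp point.
Start: joints at [-1.394, 0.3, 1.521, -0, 1.321, -0.067], TCP at [0.133, -0.534, 0.205] pointing down, gripper open.
Joint ranges: [-3.03, 3.03], [-0.79, 2.21], [0.23, 2.52], [-1.04, 4.18], [0, 3.07], [-2.55, 2.55]. Speed limits (rad/s): [2.22, 2.22, 2.57, 3.14, 3.14, 3.14].

### API

Orientations are given as a unit quaternion [w, x, y, z].
In Python, from plant import get_state, read_camera, get_calibration, hand_in gives the robot as it stands.
- The arm moves only by the shell command python3 -m crank 'ROWS'. ROWS is JSON, a list of rows, each an object of numbers: "gripper": the finger opening in mm, from 0 to 94; "dx", "dy", "dz": the shift along the world's x, y, z in mm; "ax", "ay", "az": the turn, a rotation vector about the world's x, y, z in rad. In form: [{"gripper": .., "dx": .., "dy": .., "dz": .., "ax": .., "ay": .., "az": ..}, ...]. A call has 1 to 20 rows; each row shifts and turns the commanded pose from where the row before left it; what a row does not reach is not made up. A row lasts 1/10 s, in which the tool goes at most 50 mm and 8.59 degrees, less where a joint would pass 70% of its speed; a pose out of reach is approached as far as the arm can. A call is refused whole if a number of a shift passes 50 or a number of a turn 0.15, either way. A call with a gripper value outside its range is refused whole. The fingers move at their own pace and stop on an object; the grip force is fixed at half the most. Time passes only in rows, so rows that do not move let the fingers close. It gives the time, the measured TCP pose, the force, the opening and the grip force at its end, in the units of the state.
- get_state(): the state, without advancing time (a new reading comes with each control period).
- read_camera(name): name is "scene" or "top" or "wrist"; returns the picture (400x640x3 uint8, red, green, blue); there is no depth.
- get_calibration(name): a dict with "intrinsics" (3x3 intrinsics, pixels), "R" (3x3) and "t" (3): a world point X has camera coordinates R X + t; the wrist camera has in their place "T_tool_cam" (4x4, takes a point from camera to tool coordinates, whose origin is the TCP and whose axes are the flange's). Camera axes: x right, y down, z forward; pixel columns grow to the right and rows downward; lengths in m; the calibration is good to about 2 mm. A picture is of the moment at which its call begins: read the wrist's pose just before it. get_calibration takes no time and is no camera call.
- hand_in(): hands the job in; it is judged then, once.
The state is a dict: "time_s": time; "qpos": joint angles; "joint_velocities": joint speeds; "tau": joint torques, N m; "ee_pos": TCP position; "tool_rot": TCP orientation; "wrist_force": force on the tool from outside, world axes, zero at the start; "moment": the same for the moment, N m; "width": opening from 0.0 (shut) to 1.0 (fully open); "grasp_force": force on a finger pad.
Only numpy, scipy, OpenCV 4.12 (cv2) and the standard library are available. Lean on these libraries where they do the work, as an engineer would, in place of code of your own. Each camera call takes 0.05 s, during which the arm holds its last target. There are 200 camera calls.

## Working session

There is one attempt and no reset: what is moved stays moved. The work goes in short steps, Python scripts to look and compute and a shell command to move; the robot and the scene stay as the last step left them, time stands still between calls to the robot, and variables do not carry over. Pictures are saved under pics/ and viewed, at most 10 in all, crops included, and the job is handed in when it is done.

```bash
mkdir -p pics; cat > h.py <<'E'
import numpy as np, cv2
from plant import *
def save(name,fn,crop=None,scale=1):
    im=read_camera(name)[:,:,::-1]
    if crop: x0,y0,x1,y1=crop; im=im[y0:y1,x0:x1]
    if scale!=1: im=cv2.resize(im,None,fx=scale,fy=scale,interpolation=cv2.INTER_CUBIC)
    cv2.imwrite('pics/'+fn,im)
def p2w(name,uv,z,T=None):
    c=get_calibration(name);K=np.array(c['intrinsics'])
    if name=='wrist':
        M=T@np.array(c['T_tool_cam']);R=M[:3,:3].T;t=-R@M[:3,3]
    else: R=np.array(c['R']);t=np.array(c['t'])
    o=-R.T@t
    uv=np.atleast_2d(uv).astype(float)
    d=(R.T@np.linalg.inv(K)@np.c_[uv,np.ones(len(uv))].T).T
    z=np.broadcast_to(z,len(uv))
    return o+d*((z-o[2])/d[:,2])[:,None]
def toolT():
    s=get_state();w,x,y,z=s['tool_rot'];from scipy.spatial.transform import Rotation as Ro
    T=np.eye(4);T[:3,:3]=Ro.from_quat([x,y,z,w]).as_matrix();T[:3,3]=s['ee_pos'];return T
E
python3 -c "
from h import *
save('top','top0.png',scale=1.25);save('scene','scene0.png',scale=1.25)
for n in('top','scene'):
  c=get_calibration(n);print(n,c, -np.array(c['R']).T@np.array(c['t']))
print(get_calibration('wrist'));print(get_state())"
```

```text
top {'intrinsics': array([[443.72715651,   0.        , 317.04483509],
       [  0.        , 443.72715651, 194.1492021 ],
       [  0.        ,   0.        ,   1.        ]]), 'R': array([[-2.68510108e-02, -9.99625806e-01, -5.22210710e-03],
       [-9.86150145e-01,  2.73436210e-02, -1.63585507e-01],
       [ 1.63667086e-01,  7.57345448e-04, -9.86515338e-01]]), 't': array([0.00439644, 0.59181145, 1.26700528])} [ 0.37636593 -0.01274703  1.34675488]
scene {'intrinsics': array([[408.81098227,   0.        , 324.27966724],
       [  0.        , 408.81098227, 198.24902628],
       [  0.        ,   0.        ,   1.        ]]), 'R': array([[ 0.24706556,  0.968996  ,  0.00231541],
       [ 0.53438633, -0.13425878, -0.83450934],
       [-0.80832534,  0.20741584, -0.55098894]]), 't': array([-0.12920824, -0.27280849,  1.60031873])} [ 1.47128622 -0.24335612  0.65439586]
{'intrinsics': array([[345.57918831,   0.        , 318.74345629],
       [  0.        , 345.57918831, 200.14954127],
       [  0.        ,   0.        ,   1.        ]]), 'T_tool_cam': array([[-7.75302250e-04, -9.59335344e-01, -2.8226
[... 314 characters left out ...]
': array([-1.39359264e+00,  3.00356859e-01,  1.52151703e+00, -1.21933810e-06,
        1.32068197e+00, -6.65793505e-02]), 'joint_velocities': array([-1.31338874e-04, -1.83040987e-03, -2.64551021e-03, -1.33470702e-03,
        7.00472112e-05, -6.44596949e-04]), 'tau': array([ 6.31894327e-04, -5.32644188e+01, -3.53283012e+01,  7.09981145e-02,
        2.34709441e-02, -4.80254232e-05]), 'ee_pos': array([ 0.13272385, -0.53350909,  0.20497609]), 'tool_rot': array([-4.80832555e-04,  9.92580289e-01,  1.21590042e-01, -2.72145769e-05]), 'wrist_force': array([ 0.06337819, -0.11295041,  0.03181924]), 'moment': array([ 0.03997513,  0.01812782, -0.0369328 ]), 'grasp_force': 0.0, 'width': 0.9996326378349576}
```

View pics/top0.png

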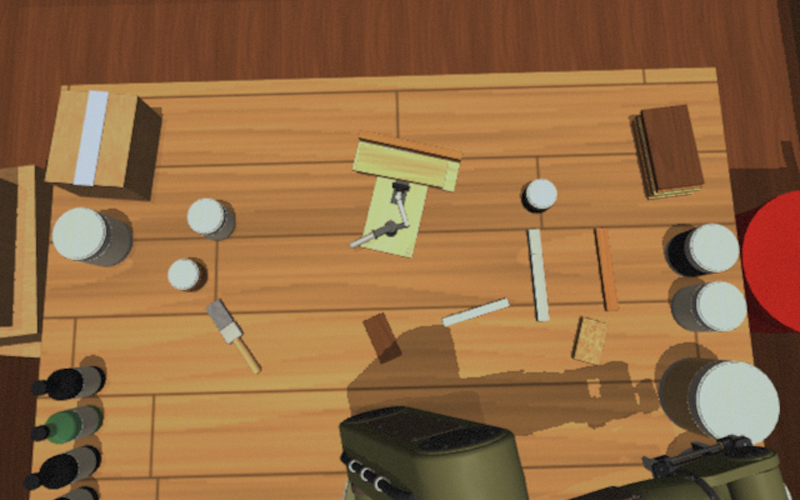

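View pics/scene0.png

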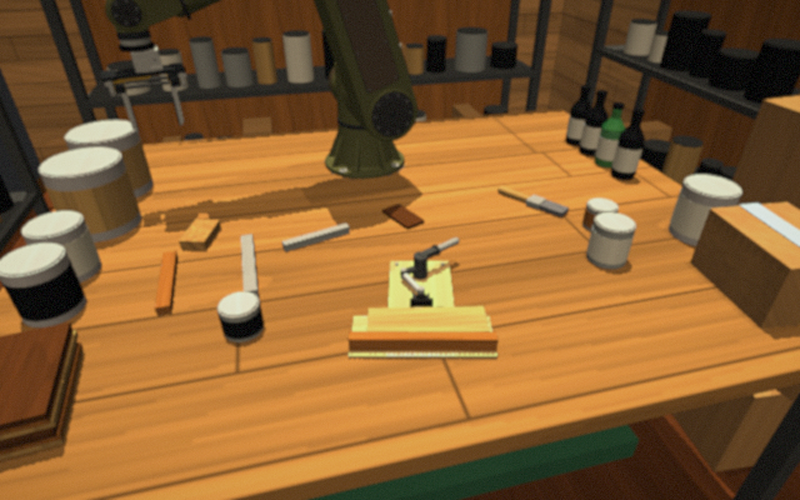

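The two bar-like things in the top view (800 px scale) are grey A, (530,230)–(543,320), and grey B, (444,323)–(508,302). A is clearly longer, so it should be the bar. I'll confirm that in an enlarged crop, together with the clamp.

```bash
python3 -c "
from h import *
save('top','crop1.png',(270,95,470,265),4)
p=p2w('top',np.array([[534.5,230],[543,320],[444,323],[508,303]])/1.25,0.026)
print(p,np.linalg.norm(p[0]-p[1]),np.linalg.norm(p[2]-p[3]))"
```

```text
[[ 0.61732224 -0.34683782  0.026     ]
 [ 0.40133434 -0.35225777  0.026     ]
 [ 0.40062821 -0.11891314  0.026     ]
 [ 0.44340009 -0.27229611  0.026     ]] 0.21605588918358543 0.15923494746794736
```

View pics/crop1.png

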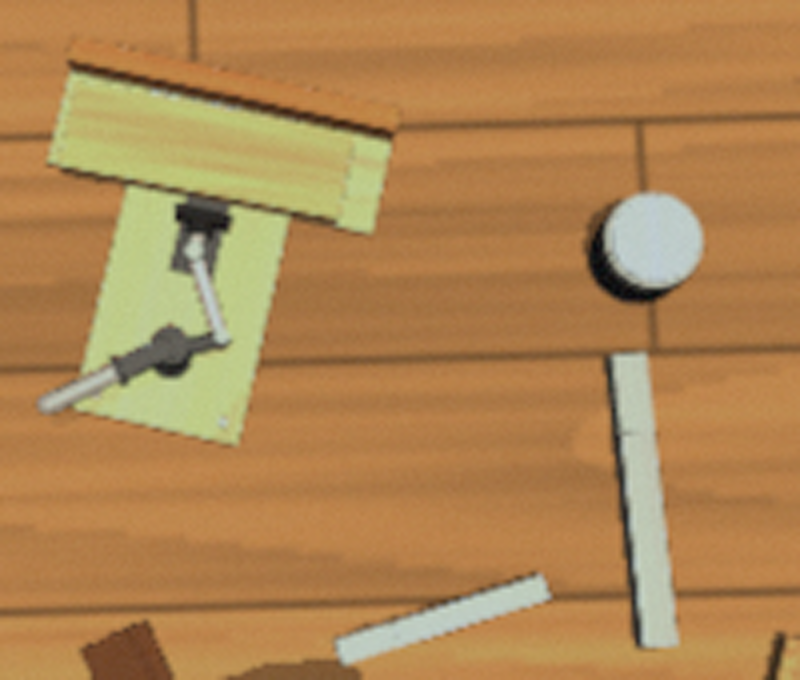

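A (600–680, 350–650 in the crop) is about 216 mm long, and B is only 159 mm. A is therefore the bar, with its mouth at the far end (630,354). The clamp's pivot is at (172,350), the collar at (122,368) and the stub tip at (45,405).

```bash
python3 -c "
from h import *
f=lambda L:np.array(L)/4+[270,95]-.375
b=p2w('top',f([[629.5,354],[658,647]]),.026);print('bar',b,np.arctan2(*(b[0]-b[1])[1::-1]),b.mean(0))
s=p2w('top',f([[172,350],[122,368],[45,405],[42,406]]),.0575);print('piv col tip',s)
d=s[2]-s[0];print('stub yaw',np.arctan2(d[1],d[0]),np.linalg.norm(d),np.linalg.norm(s[1]-s[0]))
j=p2w('top',f([[82,405],[238,443],[287,215],[125,186]]),.008);print('jig',j)
e=j[2]-j[1];print('yaw',np.arctan2(e[1],e[0])); e=j[3]-j[0];print(np.arctan2(e[1],e[0]));e=j[0]-j[1];print(np.arctan2(-e[0],e[1]))
p=j[:2].mean(0)[:2]; print(p)
"
```

```text
bar [[ 0.62006253 -0.34520743  0.026     ]
 [ 0.40026382 -0.35137277  0.026     ]] 0.02804259803749077 [ 0.51016318 -0.3482901   0.026     ]
piv col tip [[6.26669790e-01 3.46452284e-04 5.75000000e-02]
 [6.14167074e-01 3.76026375e-02 5.75000000e-02]
 [5.88061531e-01 9.48472934e-02 5.75000000e-02]
 [5.87377054e-01 9.70657709e-02 5.75000000e-02]]
stub yaw 1.9586510549004168 0.10208333183591116 0.039298107539861356
jig [[ 0.59540583  0.07069636  0.008     ]
 [ 0.56281356 -0.04756049  0.008     ]
 [ 0.74065153 -0.0912485   0.008     ]
 [ 0.76754403  0.03422012  0.008     ]]
yaw -0.24089154963970855
-0.20881214402654535
-0.2689293082011637
[0.57910969 0.01156794]
```

```bash
python3 -m crank '[{"gripper":70,"dx":18.7,"dy":9.3,"dz":-3,"az":0.146},{"dx":18.7,"dy":9.3,"dz":-3,"az":0.146},{"dx":18.7,"dy":9.3,"dz":-3,"az":0.146},{"dx":18.7,"dy":9.3,"dz":-3,"az":0.146},{"dx":18.7,"dy":9.3,"dz":-3,"az":0.146},{"dx":18.7,"dy":9.3,"dz":-3,"az":0.146},{"dx":18.7,"dy":9.3,"dz":-3,"az":0.146},{"dx":18.7,"dy":9.3,"dz":-3,"az":0.146},{"dx":18.7,"dy":9.3,"dz":-3,"az":0.146},{"dx":18.7,"dy":9.3,"dz":-3,"az":0.146},{"dx":18.7,"dy":9.3,"dz":-3,"az":0.146},{"dx":18.7,"dy":9.3,"dz":-3,"az":0.146},{"dx":18.7,"dy":9.3,"dz":-3,"az":0.146},{"dx":18.7,"dy":9.3,"dz":-3,"az":0.146},{"dx":18.7,"dy":9.3,"dz":-3,"az":0.146},{"dx":18.7,"dy":9.3,"dz":-3,"az":0.146},{"dx":18.7,"dy":9.3,"dz":-3,"az":0.146},{"dx":18.7,"dy":9.3,"dz":-3,"az":0.146},{"dx":18.7,"dy":9.3,"dz":-3,"az":0.146},{"dx":18.7,"dy":9.3,"dz":-3,"az":0.146}]'
python3 -c "
from h import *
T=toolT();np.save('T.npy',T);save('wrist','w1.png',scale=1.25);print(T,get_state()['qpos'])"
```

```text
[[ 9.70438411e-01  2.41348860e-01 -1.34788730e-04  1.32723899e-01]
 [ 2.41348885e-01 -9.70438029e-01  8.64814732e-04 -5.33545286e-01]
 [ 7.79179405e-05 -8.71780544e-04 -9.99999617e-01  2.05034789e-01]
 [ 0.00000000e+00  0.00000000e+00  0.00000000e+00  1.00000000e+00]] [-1.39357234e+00  3.00241038e-01  1.52129056e+00 -5.13642168e-06
  1.32069215e+00 -6.65687935e-02]$[0]: bad value
```

View pics/w1.png

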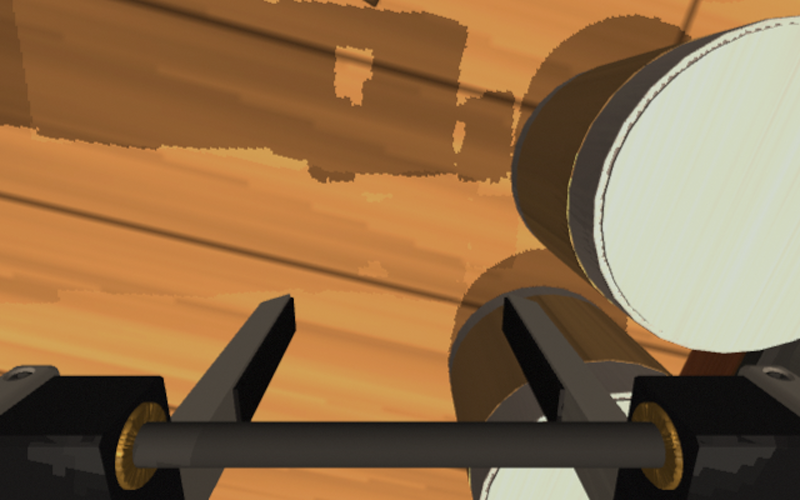

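The call was refused because every key has to be present. The picture shows the start pose, with large tins on the right, which the move goes away from. I'll resend with full rows.

```bash
python3 -m crank '[{"gripper":70,"dx":18.7,"dy":9.3,"dz":0,"ax":0,"ay":0,"az":0.146},{"gripper":70,"dx":18.7,"dy":9.3,"dz":0,"ax":0,"ay":0,"az":0.146},{"gripper":70,"dx":18.7,"dy":9.3,"dz":0,"ax":0,"ay":0,"az":0.146},{"gripper":70,"dx":18.7,"dy":9.3,"dz":0,"ax":0,"ay":0,"az":0.146},{"gripper":70,"dx":18.7,"dy":9.3,"dz":0,"ax":0,"ay":0,"az":0.146},{"gripper":70,"dx":18.7,"dy":9.3,"dz":0,"ax":0,"ay":0,"az":0.146},{"gripper":70,"dx":18.7,"dy":9.3,"dz":0,"ax":0,"ay":0,"az":0.146},{"gripper":70,"dx":18.7,"dy":9.3,"dz":0,"ax":0,"ay":0,"az":0.146},{"gripper":70,"dx":18.7,"dy":9.3,"dz":0,"ax":0,"ay":0,"az":0.146},{"gripper":70,"dx":18.7,"dy":9.3,"dz":0,"ax":0,"ay":0,"az":0.146},{"gripper":70,"dx":18.7,"dy":9.3,"dz":0,"ax":0,"ay":0,"az":0.146},{"gripper":70,"dx":18.7,"dy":9.3,"dz":0,"ax":0,"ay":0,"az":0.146},{"gripper":70,"dx":18.7,"dy":9.3,"dz":0,"ax":0,"ay":0,"az":0.146},{"gripper":70,"dx":18.7,"dy":9.3,"dz":0,"ax":0,"ay":0,"az":0.146},{"gripper":70,"dx":18.7,"dy":9.3,"dz":0,"ax":0,"ay":0,"az":0.146},{"gripper":70,"dx":18.7,"dy":9.3,"dz":0,"ax":0,"ay":0,"az":0.146},{"gripper":70,"dx":18.7,"dy":9.3,"dz":0,"ax":0,"ay":0,"az":0.146},{"gripper":70,"dx":18.7,"dy":9.3,"dz":0,"ax":0,"ay":0,"az":0.146},{"gripper":70,"dx":18.7,"dy":9.3,"dz":0,"ax":0,"ay":0,"az":0.146},{"gripper":70,"dx":18.7,"dy":9.3,"dz":0,"ax":0,"ay":0,"az":0.146}]'
python3 -c "
from h import *
T=toolT();np.save('T.npy',T);save('wrist','w2.png',scale=1.25);print(T,get_state()['qpos'])"
```

```text
time_s: 2.2
ee_pos: [0.5075, -0.3472, 0.2052]
tool_rot: [-0.0, -0.014, 1.0, 0.0]
wrist_force: [-0.4, -0.3, 0.9]
width: 0.749
grasp_force: 0.0
[[-9.99600718e-01 -2.82543869e-02 -3.05434723e-04  5.07455228e-01]
 [-2.82544648e-02  9.99600731e-01  2.53811431e-04 -3.47210903e-01]
 [ 2.98141486e-04  2.62339983e-04 -9.99999921e-01  2.05215545e-01]
 [ 0.00000000e+00  0.00000000e+00  0.00000000e+00  1.00000000e+00]] [-6.56006180e-01  4.48385956e-01  1.31961516e+00  6.44217989e-04
  1.37384553e+00 -2.26597954e+00]
```

View pics/w2.png

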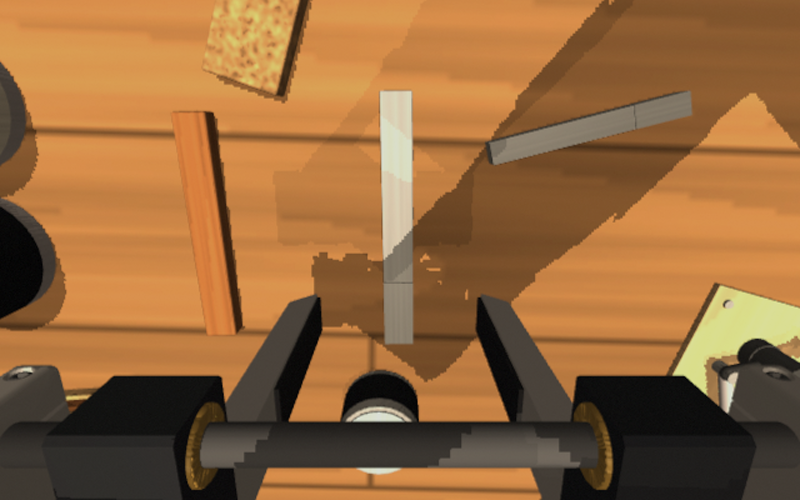

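The bar runs from (396,90), the end near the robot, to its mouth at (399,343). The scribe line at about y=283 marks the bore depth.

```bash
python3 -c "
from h import *
T=np.load('T.npy')
b=p2w('wrist',np.array([[399,343.5],[396.5,90.5]])/1.25,.026,T);d=b[0]-b[1];print(b,b.mean(0),np.linalg.norm(d),np.arctan2(d[1],d[0]))
w=p2w('wrist',np.array([[384,285],[413,285]])/1.25,.026,T);print(w,w.mean(0))"
```

```text
[[ 0.61885157 -0.34300837  0.026     ]
 [ 0.39957329 -0.35106811  0.026     ]] [ 0.50921243 -0.34703824  0.026     ] 0.21942634729860452 0.036739228455873144
[[ 0.56166472 -0.35788158  0.026     ]
 [ 0.56095691 -0.33222704  0.026     ]] [ 0.56131081 -0.34505431  0.026     ]
```

```bash
python3 -m crank '[{"gripper":60,"dx":-2,"dy":0,"dz":-30,"ax":0,"ay":0,"az":0.008},{"gripper":60,"dx":0,"dy":0,"dz":-40,"ax":0,"ay":0,"az":0},{"gripper":60,"dx":0,"dy":0,"dz":-40,"ax":0,"ay":0,"az":0},{"gripper":60,"dx":0,"dy":0,"dz":-35,"ax":0,"ay":0,"az":0},{"gripper":60,"dx":0,"dy":0,"dz":-25,"ax":0,"ay":0,"az":0},{"gripper":60,"dx":0,"dy":0,"dz":-18,"ax":0,"ay":0,"az":0},{"gripper":60,"dx":0,"dy":0,"dz":-12,"ax":0,"ay":0,"az":0},{"gripper":60,"dx":0,"dy":0,"dz":0,"ax":0,"ay":0,"az":0}]'
python3 -m crank '[{"gripper":20,"dx":0,"dy":0,"dz":0,"ax":0,"ay":0,"az":0},{"gripper":20,"dx":0,"dy":0,"dz":0,"ax":0,"ay":0,"az":0},{"gripper":20,"dx":0,"dy":0,"dz":0,"ax":0,"ay":0,"az":0},{"gripper":20,"dx":0,"dy":0,"dz":0,"ax":0,"ay":0,"az":0},{"gripper":20,"dx":0,"dy":0,"dz":0,"ax":0,"ay":0,"az":0},{"gripper":20,"dx":0,"dy":0,"dz":0,"ax":0,"ay":0,"az":0},{"gripper":20,"dx":0,"dy":0,"dz":0,"ax":0,"ay":0,"az":0},{"gripper":20,"dx":0,"dy":0,"dz":0,"ax":0,"ay":0,"az":0}]'
```

```text
time_s: 3.05
ee_pos: [0.504, -0.3473, 0.004]
tool_rot: [-0.001, -0.015, 1.0, 0.001]
wrist_force: [0.4, -0.1, -0.0]
width: 0.638
grasp_force: 0.0
time_s: 3.85
ee_pos: [0.5049, -0.3479, 0.0059]
tool_rot: [0.0, -0.015, 1.0, -0.0]
wrist_force: [-2.5, 0.2, 5.9]
width: 0.272
grasp_force: 30.0
```

```bash
python3 -m crank '[{"gripper":20,"dx":0,"dy":0,"dz":10,"ax":0,"ay":0,"az":0},{"gripper":20,"dx":0,"dy":0,"dz":20,"ax":0,"ay":0,"az":0},{"gripper":20,"dx":0,"dy":0,"dz":25,"ax":0,"ay":0,"az":0},{"gripper":20,"dx":0,"dy":0,"dz":25,"ax":0,"ay":0,"az":0},{"gripper":20,"dx":0,"dy":0,"dz":20,"ax":0,"ay":0,"az":0},{"gripper":20,"dx":0,"dy":0,"dz":10,"ax":0,"ay":0,"az":0}]'
python3 -m crank '[{"gripper":20,"dx":1,"dy":20,"dz":10,"ax":0,"ay":0,"az":-0.04},{"gripper":20,"dx":1,"dy":36,"dz":0,"ax":0,"ay":0,"az":-0.07},{"gripper":20,"dx":1,"dy":36,"dz":0,"ax":0,"ay":0,"az":-0.07},{"gripper":20,"dx":1,"dy":36,"dz":0,"ax":0,"ay":0,"az":-0.07},{"gripper":20,"dx":1,"dy":36,"dz":0,"ax":0,"ay":0,"az":-0.07},{"gripper":20,"dx":1,"dy":36,"dz":0,"ax":0,"ay":0,"az":-0.07},{"gripper":20,"dx":1,"dy":36,"dz":0,"ax":0,"ay":0,"az":-0.07},{"gripper":20,"dx":1,"dy":36,"dz":0,"ax":0,"ay":0,"az":-0.07},{"gripper":20,"dx":1,"dy":36,"dz":0,"ax":0,"ay":0,"az":-0.07},{"gripper":20,"dx":1,"dy":36,"dz":0,"ax":0,"ay":0,"az":-0.07},{"gripper":20,"dx":1,"dy":36,"dz":0,"ax":0,"ay":0,"az":-0.07},{"gripper":20,"dx":1,"dy":36,"dz":0,"ax":0,"ay":0,"az":-0.07},{"gripper":20,"dx":1,"dy":36,"dz":0,"ax":0,"ay":0,"az":-0.07},{"gripper":20,"dx":1,"dy":36,"dz":0,"ax":0,"ay":0,"az":-0.07},{"gripper":20,"dx":1,"dy":36,"dz":0,"ax":0,"ay":0,"az":-0.07},{"gripper":20,"dx":1,"dy":36,"dz":0,"ax":0,"ay":0,"az":-0.07},{"gripper":20,"dx":1,"dy":28,"dz":0,"ax":0,"ay":0,"az":-0.07},{"gripper":20,"dx":1,"dy":0,"dz":-30,"ax":0,"ay":0,"az":-0.03},{"gripper":20,"dx":1,"dy":0,"dz":-30,"ax":0,"ay":0,"az":0},{"gripper":20,"dx":0,"dy":0,"dz":0,"ax":0,"ay":0,"az":0}]'
python3 -c "
from h import *
T=toolT();np.save('T.npy',T);save('wrist','w3.png',scale=1.25);print(T,get_state()['qpos'])"
```

```text
time_s: 4.45
ee_pos: [0.505, -0.3479, 0.1173]
tool_rot: [0.001, -0.015, 1.0, -0.0]
wrist_force: [-1.1, 0.1, -3.5]
width: 0.274
grasp_force: 30.0
time_s: 6.45
ee_pos: [0.5213, 0.2395, 0.0613]
tool_rot: [-0.002, 0.548, 0.837, -0.003]
wrist_force: [0.0, -0.1, -3.4]
width: 0.272
grasp_force: 30.0
[[-3.99823375e-01  9.16562065e-01 -7.43302762e-03  5.21292589e-01]
 [ 9.16592118e-01  3.99813707e-01 -2.80880101e-03  2.39533634e-01]
 [ 3.97385877e-04 -7.93607883e-03 -9.99968430e-01  6.12533275e-02]
 [ 0.00000000e+00  0.00000000e+00  0.00000000e+00  1.00000000e+00]] [ 3.66593996e-01  5.08548494e-01  1.58050786e+00  3.93980724e-05
  1.05694219e+00 -4.45411983e-02]
```

View pics/w3.png

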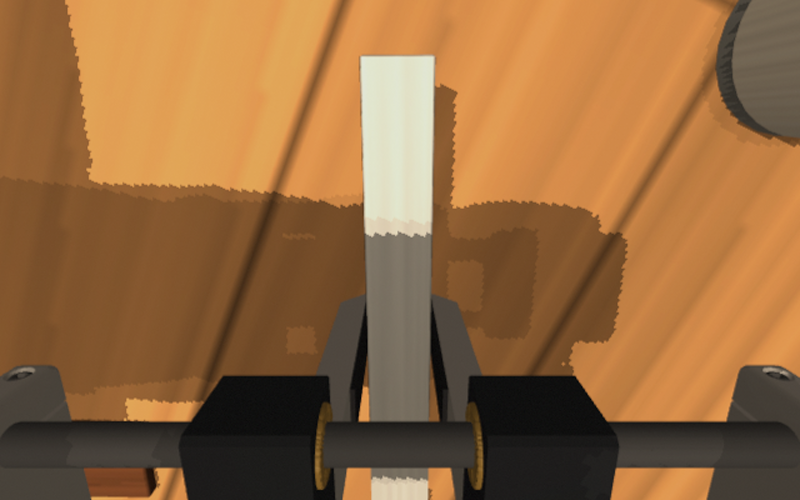

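The bar is held straight in the gripper, with its rear end at (360–434,56). The gripper hides the mouth, so I'll lower to stub height and check the alignment with the top and scene cameras.

```bash
python3 -m crank '[{"gripper":20,"dx":0,"dy":0,"dz":-7,"ax":0,"ay":0,"az":0},{"gripper":20,"dx":0,"dy":0,"dz":-6,"ax":0,"ay":0,"az":0},{"gripper":20,"dx":0,"dy":0,"dz":0,"ax":0,"ay":0,"az":0},{"gripper":20,"dx":0,"dy":0,"dz":0,"ax":0,"ay":0,"az":0}]'
python3 -c "
from h import *
T=toolT();np.save('T.npy',T);print(T)
a=read_camera('top')[:,:,::-1];s=read_camera('scene')[:,:,::-1];cv2.imwrite('a.png',a);cv2.imwrite('s.png',s)
def proj(n,X):
  c=get_calibration(n);p=np.array(c['intrinsics'])@(np.array(c['R'])@X+np.array(c['t']));return p[:2]/p[2]
X=np.array([.585,.099,.055])
for n in('top','scene'):print(n,proj(n,X))
ct=proj('top',X+[0.0,0.0,0]).astype(int);cs=proj('scene',X).astype(int)
f=lambda im,c:cv2.resize(im[c[1]-38:c[1]+37,c[0]-50:c[0]+50],None,fx=8,fy=4*2,interpolation=cv2.INTER_CUBIC)
print(ct,cs)
m=np.vstack([f(a,ct)[150:450],f(s,cs)[150:450]]);cv2.imwrite('pics/m1.png',m)"
```

```text
time_s: 6.9
ee_pos: [0.5239, 0.2403, 0.0529]
tool_rot: [0.0, 0.548, 0.836, 0.0]
wrist_force: [-0.4, -0.2, -3.9]
width: 0.277
grasp_force: 30.0
[[-3.99420536e-01  9.16767672e-01  5.21122950e-04  5.23945094e-01]
 [ 9.16767820e-01  3.99420485e-01  2.02697892e-04  2.40274470e-01]
 [-2.23203070e-05  5.58710452e-04 -9.99999844e-01  5.29168759e-02]
 [ 0.00000000e+00  0.00000000e+00  0.00000000e+00  1.00000000e+00]]
top [279.55407871 197.07335372]
scene [365.02003305 191.15966669]
[279 197] [365 191]
```

View pics/m1.png

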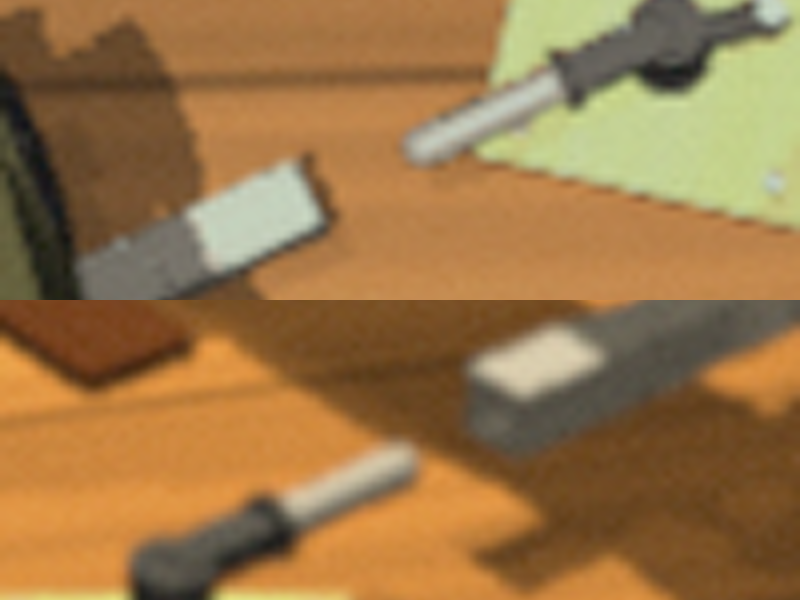

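Top half of the picture: mouth top edge (300,160)–(330,215), stub tip (408,150), collar (560,83). Scene half: mouth face centre about (493,413), stub tip (408,460), collar (285,515). I'll fit the bar and stub silhouettes in both views to get the relative offset.

```bash
cat > fit.py <<'E'
from h import *
from scipy.optimize import least_squares
C={n:get_calibration(n) for n in('top','scene')}
def proj(n,X):
    c=C[n];p=(np.array(c['intrinsics'])@(np.array(c['R'])@X.T+np.array(c['t'])[:,None])).T;return p[:,:2]/p[:,2:]
S=8
def ren(pts,roi):
    x0,y0,x1,y1=roi;m=np.zeros(((y1-y0)*S,(x1-x0)*S),np.float32)
    h=cv2.convexHull(((pts-[x0-.5,y0-.5])*S*16).astype(np.int32).reshape(-1,1,2))
    cv2.fillConvexPoly(m,h,1.,shift=4)
    m=cv2.GaussianBlur(m,(0,0),S*.5)
    return cv2.resize(m,(x1-x0,y1-y0),interpolation=cv2.INTER_AREA)
def barpts(T,off,l0,l1,dz=.0071):
    a=-T[:3,0];n=np.array([-a[1],a[0],0]);o=T[:3,3]+np.array([0,0,dz])
    return np.array([o+a*l+n*i*.013+np.array([0,0,k*.013]) for l in(l0,l1) for i in(-1,1) for k in(-1,1)])
def stubpts(P,yaw,r0=.056,r1=.108,r=.0075):
    a=np.array([np.cos(yaw),np.sin(yaw),0]);n=np.array([-a[1],a[0],0]);z=np.array([0,0,1.])
    th=np.linspace(0,2*np.pi,24,endpoint=False)
    return np.array([P+a*l+rr*(n*np.cos(t)+z*np.sin(t)) for l,rr in((r0,r),(r1-.005,r),(r1-.0015,r*.7),(r1,r*.1)) for t in th])
def roi(p,m):
    return(int(p[:,0].min())-m,int(p[:,1].min())-m,int(p[:,0].max())+m,int(p[:,1].max())+m)
def mask(im,r):
    x0,y0,x1,y1=r;s=cv2.cvtColor(im,cv2.COLOR_BGR2HSV)[y0:y1,x0:x1,1].astype(float)
    return np.clip((130-s)/(130-40),0,1)
def lim(n,r,A,d,lo,hi):   # keep pixels whose projection along image axis lies in range
    x0,y0,x1,y1=r;u,v=np.meshgrid(np.arange(x0,x1),np.arange(y0,y1));q=(np.stack([u,v],-1)-A)@d/(d@d)
    return ((q>lo)&(q<hi)).astype(float)
def run(T,ims,X0):
    a=-T[:3,0];B={}
    for n,im in ims.items():
        bp=barpts(T,0,.05,.114);r=roi(bp,5);m=mask(im,r)
        A,M=proj(n,np.array([T[:3,3]+a*.05+[0,0,.0071],T[:3,3]+a*.114+[0,0,.0071]]))
        L=lim(n,r,A,M-A,.25,1.6)
        f=lambda s:((ren(proj(n,bp)+s[:2],r)*1-m)*L).ravel()
        best=min((least_squares(f,[i,j],diff_step=.05,x_scale=1.) for i in(-1.5,.5,2) for j in(-1.5,.5,2)),key=lambda o:o.cost)
        B[n]=best.x;print(n,'bar shift px',best.x.round(2),'cost',round(best.cost,2))
    R={};P0=np.array(X0[:3])
    for n,im in ims.items():
        e=proj(n,np.array([P0+[np.cos(X0[3])*l,np.sin(X0[3])*l,0] for l in(.056,.108)]))
        r=roi(stubpts_p(n,X0),6);R[n]=(r,mask(im,r),lim(n,r,e[0],e[1]-e[0],.15,1.35))
    def g(x):
        return np.concatenate([((ren(proj(n,stubpts(x[:3],x[3]))+B[n],R[n][0])-R[n][1])*R[n][2]).ravel() for n in ims])
    sc=np.array([.005,.005,.005,.05]);X0=np.array(X0)
    h=lambda y:g(X0+y*sc)
    o=min((least_squares(h,[i,j,0,k],diff_step=.05,x_scale=1.) for i in(-.6,.6) for j in(-.6,.6) for k in(-.6,.6)),key=lambda o:o.cost)
    x=X0+o.x*sc;print('stub',x.round(4),'cost',round(o.cost,2));return x
def stubpts_p(n,X): return proj(n,stubpts(np.array(X[:3]),X[3]))
def report(T,x):
    s=np.array([np.cos(x[3]),np.sin(x[3]),0]);n=np.array([-s[1],s[0],0]);M=T[:3,3]-T[:3,0]*.114+[0,0,.0071];d=M-x[:3]
    print('mouth along %.4f lateral %.4f up %.4f'%(d@s,d@n,d[2]),'bar yaw err',np.arctan2(T[1,0],T[0,0])-x[3],'stub dir',s)
E
python3 -c "
from fit import *
T=np.load('T.npy');x=run(T,{'top':cv2.imread('a.png'),'scene':cv2.imread('s.png')},[.628,0,.055,1.97]);report(T,x)"
```

```text
Traceback (most recent call last):
  File "fit.py", line 35, in run
    best=min((least_squares(f,[i,j],diff_step=.05,x_scale=1.) for i in(-1.5,.5,2) for j in(-1.5,.5,2)),key=lambda o:o.cost)
  File "fit.py", line 35, in <genexpr>
    best=min((least_squares(f,[i,j],diff_step=.05,x_scale=1.) for i in(-1.5,.5,2) for j in(-1.5,.5,2)),key=lambda o:o.cost)
              ~~~~~~~~~~~~~^^^^^^^^^^^^^^^^^^^^^^^^^^^^^^^^^^
  File "fit.py", line 34, in <lambda>
    f=lambda s:((ren(proj(n,bp)+s[:2],r)*1-m)*L).ravel()
                 ~~~~~~~~~~~~~~~~~~~~~~~~~^~
ValueError: operands could not be broadcast together with shapes (10,10) (0,0)
```

```bash
python3 -c "
from fit import *
T=np.load('T.npy');bp=barpts(T,0,.05,.114);print(T,bp[:3]);p=proj('top',bp);print(p);print(roi(p,5))"
```

```text
[[-3.99420536e-01  9.16767672e-01  5.21122950e-04  5.23945094e-01]
 [ 9.16767820e-01  3.99420485e-01  2.02697892e-04  2.40274470e-01]
 [-2.23203070e-05  5.58710452e-04 -9.99999844e-01  5.29168759e-02]
 [ 0.00000000e+00  0.00000000e+00  0.00000000e+00  1.00000000e+00]] [[0.53199814 0.18924361 0.04701799]
 [0.53199814 0.18924361 0.07301799]
 [0.5558341  0.19962855 0.04701799]]
[[249.42336337 216.08882852]
 [248.02364655 215.05580164]
 [245.89675151 208.16812287]
 [244.43095563 206.98026822]
 [269.24112031 206.95096072]
 [268.24107389 205.73904717]
 [265.66672669 199.08230818]
 [264.59865235 197.71764018]]
(239, 192, 274, 221)
```

I had passed 3D points to `roi`; it needs the projected ones.

```bash
sed -i 's/r=roi(bp,5)/r=roi(proj(n,bp),5)/' fit.py
python3 -c "
from fit import *
T=np.load('T.npy');x=run(T,{'top':cv2.imread('a.png'),'scene':cv2.imread('s.png')},[.628,0,.055,1.97]);report(T,x)"
```

```text
top bar shift px [ 0.53 -0.9 ] cost 1.18
scene bar shift px [ 0.6  -0.23] cost 1.53
stub [6.2750e-01 7.0000e-04 5.5000e-02 1.9816e+00] cost 9.92
mouth along 0.1470 lateral -0.0007 up 0.0050 bar yaw err 0.0001301163502922531 stub dir [-0.39930125  0.91681978  0.        ]
```

Stub height fits at 55.0 mm, and the bar is 5 mm high, 0.7 mm off sideways, with yaw matched. I'll lower, correct and advance to just before the tip.

```bash
python3 -m crank '[{"gripper":20,"dx":-0.6,"dy":-0.3,"dz":-5,"ax":0,"ay":0,"az":0},{"gripper":20,"dx":4,"dy":-9.2,"dz":0,"ax":0,"ay":0,"az":0},{"gripper":20,"dx":4,"dy":-9.2,"dz":0,"ax":0,"ay":0,"az":0},{"gripper":20,"dx":4,"dy":-9.2,"dz":0,"ax":0,"ay":0,"az":0},{"gripper":20,"dx":0,"dy":0,"dz":0,"ax":0,"ay":0,"az":0},{"gripper":20,"dx":0,"dy":0,"dz":0,"ax":0,"ay":0,"az":0}]'
python3 -c "
from fit import *
T=toolT();np.save('T.npy',T);a=read_camera('top')[:,:,::-1].copy();s=read_camera('scene')[:,:,::-1].copy()
x=run(T,{'top':a,'scene':s},[.6275,0.0007,.055,1.98]);report(T,x);report(T,np.array([.6275,.0007,.055,1.9816]));print(T[:3,3])"
```

```text
time_s: 7.6
ee_pos: [0.5353, 0.212, 0.0475]
tool_rot: [-0.0, 0.548, 0.836, 0.0]
wrist_force: [-0.1, -0.2, -3.4]
width: 0.273
grasp_force: 30.0
top bar shift px [ 0.63 -0.97] cost 8.03
scene bar shift px [ 0.2  -0.13] cost 14.21
stub [0.6202 0.0153 0.055  1.9665] cost 37.97
mouth along 0.1002 lateral 0.0008 up -0.0004 bar yaw err 0.01440764468411282 stub dir [-0.38548543  0.92271392  0.        ]
mouth along 0.1165 lateral 0.0002 up -0.0004 bar yaw err -0.0006621776995807682 stub dir [-0.39934626  0.91680018  0.        ]
[0.53534304 0.21201796 0.04751472]
```

That second fit is spoiled because the two silhouettes overlap. By the first fit and the arm's own pose the bar is aligned to within 0.4 mm, so I'll go in gently.

```bash
python3 -m crank '[{"gripper":20,"dx":1.6,"dy":-3.67,"dz":0.4,"ax":0,"ay":0,"az":0},{"gripper":20,"dx":1.6,"dy":-3.67,"dz":0,"ax":0,"ay":0,"az":0},{"gripper":20,"dx":1.6,"dy":-3.67,"dz":0,"ax":0,"ay":0,"az":0},{"gripper":20,"dx":0,"dy":0,"dz":0,"ax":0,"ay":0,"az":0}]'
python3 -m crank '[{"gripper":20,"dx":1.2,"dy":-2.75,"dz":0,"ax":0,"ay":0,"az":0},{"gripper":20,"dx":1.2,"dy":-2.75,"dz":0,"ax":0,"ay":0,"az":0},{"gripper":20,"dx":1.2,"dy":-2.75,"dz":0,"ax":0,"ay":0,"az":0},{"gripper":20,"dx":1.2,"dy":-2.75,"dz":0,"ax":0,"ay":0,"az":0},{"gripper":20,"dx":0,"dy":0,"dz":0,"ax":0,"ay":0,"az":0}]'
```

```text
time_s: 8.1
ee_pos: [0.5402, 0.2008, 0.0478]
tool_rot: [0.0, 0.548, 0.836, -0.0]
wrist_force: [-0.3, -0.9, -4.3]
width: 0.278
grasp_force: 30.0
time_s: 8.6
ee_pos: [0.545, 0.19, 0.0479]
tool_rot: [0.0, 0.548, 0.836, 0.0]
wrist_force: [0.3, -0.6, -3.8]
width: 0.275
grasp_force: 30.0
```

```bash
python3 -m crank '[{"gripper":20,"dx":1.6,"dy":-3.67,"dz":0,"ax":0,"ay":0,"az":0},{"gripper":20,"dx":1.6,"dy":-3.67,"dz":0,"ax":0,"ay":0,"az":0},{"gripper":20,"dx":1.6,"dy":-3.67,"dz":0,"ax":0,"ay":0,"az":0},{"gripper":20,"dx":1.6,"dy":-3.67,"dz":0,"ax":0,"ay":0,"az":0},{"gripper":20,"dx":0,"dy":0,"dz":0,"ax":0,"ay":0,"az":0}]'
python3 -m crank '[{"gripper":20,"dx":1.6,"dy":-3.67,"dz":0,"ax":0,"ay":0,"az":0},{"gripper":20,"dx":1.6,"dy":-3.67,"dz":0,"ax":0,"ay":0,"az":0},{"gripper":20,"dx":1.6,"dy":-3.67,"dz":0,"ax":0,"ay":0,"az":0},{"gripper":20,"dx":1.6,"dy":-3.67,"dz":0,"ax":0,"ay":0,"az":0},{"gripper":20,"dx":1.6,"dy":-3.67,"dz":0,"ax":0,"ay":0,"az":0},{"gripper":20,"dx":0,"dy":0,"dz":0,"ax":0,"ay":0,"az":0}]'
```

```text
time_s: 9.1
ee_pos: [0.5515, 0.1752, 0.0479]
tool_rot: [0.0, 0.548, 0.836, 0.0]
wrist_force: [0.7, 0.3, -4.0]
width: 0.272
grasp_force: 30.0
time_s: 9.7
ee_pos: [0.5594, 0.1568, 0.0479]
tool_rot: [0.0, 0.548, 0.836, -0.0]
wrist_force: [1.6, 0.4, -4.3]
width: 0.27
grasp_force: 30.0
```

```bash
python3 -m crank '[{"gripper":20,"dx":0.8,"dy":-1.83,"dz":0,"ax":0,"ay":0,"az":0},{"gripper":20,"dx":0.8,"dy":-1.83,"dz":0,"ax":0,"ay":0,"az":0},{"gripper":20,"dx":0.4,"dy":-0.92,"dz":0,"ax":0,"ay":0,"az":0},{"gripper":20,"dx":0,"dy":0,"dz":0,"ax":0,"ay":0,"az":0}]'
python3 -m crank '[{"gripper":20,"dx":0.4,"dy":-0.92,"dz":0,"ax":0,"ay":0,"az":0},{"gripper":20,"dx":0.4,"dy":-0.92,"dz":0,"ax":0,"ay":0,"az":0},{"gripper":20,"dx":0,"dy":0,"dz":0,"ax":0,"ay":0,"az":0}]'
```

```text
time_s: 10.1
ee_pos: [0.5613, 0.1526, 0.0479]
tool_rot: [0.0, 0.548, 0.837, 0.0]
wrist_force: [1.5, 0.3, -3.9]
width: 0.27
grasp_force: 30.0
time_s: 10.4
ee_pos: [0.562, 0.1509, 0.0478]
tool_rot: [-0.0, 0.548, 0.837, 0.0]
wrist_force: [1.4, 1.0, -4.2]
width: 0.276
grasp_force: 30.0
```

```bash
python3 -m crank '[{"gripper":20,"dx":0.4,"dy":-0.92,"dz":0,"ax":0,"ay":0,"az":0},{"gripper":20,"dx":0,"dy":0,"dz":0,"ax":0,"ay":0,"az":0}]'
python3 -m crank '[{"gripper":20,"dx":0.4,"dy":-0.92,"dz":0,"ax":0,"ay":0,"az":0},{"gripper":20,"dx":0,"dy":0,"dz":0,"ax":0,"ay":0,"az":0}]'
```

```text
time_s: 10.6
ee_pos: [0.5621, 0.1505, 0.0478]
tool_rot: [-0.0, 0.548, 0.837, 0.0]
wrist_force: [-1.1, 6.5, -2.0]
width: 0.273
grasp_force: 30.0
time_s: 10.8
ee_pos: [0.5622, 0.1504, 0.0478]
tool_rot: [-0.001, 0.548, 0.837, 0.0]
wrist_force: [-2.8, 10.3, -1.9]
width: 0.274
grasp_force: 30.0
```

The bar has bottomed out at about 10 N axial, so it is fully on. Next I'll work out the swing arc about the pivot.

```bash
python3 -c "
from h import *
T=toolT();print(T[:3,3],np.arctan2(T[1,0],T[0,0]))
P=np.array([.627,.0012]);p0=T[:2,3]-P;print(np.linalg.norm(p0),np.arctan2(p0[1],p0[0]))
f=1.9816
for k in range(22):
  m=f+.06*(k+.5);print(k+1,round(.06*(k+1),2),(9.72*np.array([-np.sin(m),np.cos(m)])).round(1))
"
```

```text
[0.56216811 0.15035653 0.04783794] 1.9820972236075836
0.16263715575493862 1.980817799430123
1 0.06 [-8.8 -4.1]
2 0.12 [-8.5 -4.7]
3 0.18 [-8.2 -5.2]
4 0.24 [-7.9 -5.7]
5 0.3 [-7.6 -6.1]
6 0.36 [-7.2 -6.6]
7 0.42 [-6.8 -7. ]
8 0.48 [-6.3 -7.4]
9 0.54 [-5.9 -7.7]
10 0.6 [-5.4 -8.1]
11 0.66 [-4.9 -8.4]
12 0.72 [-4.4 -8.7]
13 0.78 [-3.9 -8.9]
14 0.84 [-3.3 -9.1]
15 0.9 [-2.8 -9.3]
16 0.96 [-2.2 -9.5]
17 1.02 [-1.6 -9.6]
18 1.08 [-1.1 -9.7]
19 1.14 [-0.5 -9.7]
20 1.2 [ 0.1 -9.7]
21 1.26 [ 0.7 -9.7]
22 1.32 [ 1.3 -9.6]
```

```bash
python3 -m crank '[{"gripper":20,"dx":-0.7,"dy":1.6,"dz":0,"ax":0,"ay":0,"az":0},{"gripper":20,"dx":0,"dy":0,"dz":0,"ax":0,"ay":0,"az":0},{"gripper":20,"dx":-4.4,"dy":-2.0,"dz":0,"ax":0,"ay":0,"az":0.03},{"gripper":20,"dx":-4.4,"dy":-2.1,"dz":0,"ax":0,"ay":0,"az":0.03},{"gripper":20,"dx":-8.5,"dy":-4.7,"dz":0,"ax":0,"ay":0,"az":0.06},{"gripper":20,"dx":-8.2,"dy":-5.2,"dz":0,"ax":0,"ay":0,"az":0.06}]'
python3 -m crank '[{"gripper":20,"dx":-7.9,"dy":-5.7,"dz":0,"ax":0,"ay":0,"az":0.06},{"gripper":20,"dx":-7.6,"dy":-6.1,"dz":0,"ax":0,"ay":0,"az":0.06},{"gripper":20,"dx":-7.2,"dy":-6.6,"dz":0,"ax":0,"ay":0,"az":0.06}]'
```

```text
time_s: 11.4
ee_pos: [0.5366, 0.1364, 0.0479]
tool_rot: [0.0, 0.469, 0.883, 0.0]
wrist_force: [3.2, 0.3, -5.1]
width: 0.277
grasp_force: 30.0
time_s: 11.7
ee_pos: [0.514, 0.1179, 0.0481]
tool_rot: [0.001, 0.388, 0.922, 0.0]
wrist_force: [3.7, 0.1, -3.5]
width: 0.274
grasp_force: 30.0
```

```bash
python3 -m crank '[{"gripper":20,"dx":-6.8,"dy":-7.0,"dz":0,"ax":0,"ay":0,"az":0.06},{"gripper":20,"dx":-6.3,"dy":-7.4,"dz":0,"ax":0,"ay":0,"az":0.06},{"gripper":20,"dx":-5.9,"dy":-7.7,"dz":0,"ax":0,"ay":0,"az":0.06}]'
python3 -m crank '[{"gripper":20,"dx":-2.7,"dy":-4.0,"dz":0,"ax":0,"ay":0,"az":0.03},{"gripper":20,"dx":-2.7,"dy":-4.1,"dz":0,"ax":0,"ay":0,"az":0.03},{"gripper":20,"dx":-2.5,"dy":-4.2,"dz":0,"ax":0,"ay":0,"az":0.03},{"gripper":20,"dx":-2.4,"dy":-4.2,"dz":0,"ax":0,"ay":0,"az":0.03}]'
python3 -c "
from h import *
s=get_state();T=toolT();p=T[:2,3]-[.627,.0012];print(np.linalg.norm(p),np.arctan2(p[1],p[0]),np.arctan2(T[1,0],T[0,0]),s['moment'])"
```

```text
time_s: 12.0
ee_pos: [0.4951, 0.0958, 0.0481]
tool_rot: [0.001, 0.304, 0.953, 0.0]
wrist_force: [3.6, 2.1, -4.5]
width: 0.273
grasp_force: 30.0
time_s: 12.4
ee_pos: [0.4856, 0.0798, 0.0484]
tool_rot: [0.001, 0.247, 0.969, 0.001]
wrist_force: [6.5, 6.3, -6.3]
width: 0.274
grasp_force: 30.2
0.1618186114598531 2.6342194864660247 2.6432891029848453 [ 1.27758861 -1.49473902  0.53728188]
```

```bash
python3 -m crank '[{"gripper":20,"dx":-2.3,"dy":-4.3,"dz":0,"ax":0,"ay":0,"az":0.03},{"gripper":20,"dx":-2.2,"dy":-4.4,"dz":0,"ax":0,"ay":0,"az":0.03},{"gripper":20,"dx":-2.0,"dy":-4.4,"dz":0,"ax":0,"ay":0,"az":0.03},{"gripper":20,"dx":-1.9,"dy":-4.5,"dz":0,"ax":0,"ay":0,"az":0.03}]'
python3 -c "
from h import *
s=get_state();T=toolT();p=T[:2,3]-[.627,.0012];print(np.linalg.norm(p),np.arctan2(p[1],p[0]),np.arctan2(T[1,0],T[0,0]),s['moment'])"
```

```text
time_s: 12.8
ee_pos: [0.4776, 0.0624, 0.0485]
tool_rot: [0.002, 0.188, 0.982, 0.001]
wrist_force: [10.0, 7.6, -6.1]
width: 0.275
grasp_force: 30.3
0.16147360419037304 2.7525602246302854 2.763502464850297 [ 1.63604581 -1.80014677  0.65685711]
```

```bash
python3 -m crank '[{"gripper":20,"dx":-1.2,"dy":-4.7,"dz":-0.2,"ax":0,"ay":0,"az":0.03},{"gripper":20,"dx":-1.1,"dy":-4.7,"dz":-0.2,"ax":0,"ay":0,"az":0.03},{"gripper":20,"dx":-1.4,"dy":-4.7,"dz":0,"ax":0,"ay":0,"az":0.03}]'
python3 -c "
from h import *
s=get_state();T=toolT();p=T[:2,3]-[.627,.0012];print(np.linalg.norm(p),np.arctan2(p[1],p[0]),np.arctan2(T[1,0],T[0,0]),s['moment'])"
```

```text
time_s: 13.1
ee_pos: [0.473, 0.0486, 0.0479]
tool_rot: [0.001, 0.144, 0.99, 0.001]
wrist_force: [3.3, 10.9, -2.9]
width: 0.273
grasp_force: 30.3
0.1611545978096328 2.8432375482697374 2.8535375877973643 [ 2.02772822 -0.64790201  0.64248947]
```

```bash
python3 -m crank '[{"gripper":20,"dx":-1.2,"dy":-4.7,"dz":0,"ax":0,"ay":0,"az":0.03},{"gripper":20,"dx":-1.1,"dy":-4.8,"dz":0,"ax":0,"ay":0,"az":0.03},{"gripper":20,"dx":-0.9,"dy":-4.8,"dz":0,"ax":0,"ay":0,"az":0.03}]'
python3 -c "
from h import *
s=get_state();T=toolT();p=T[:2,3]-[.627,.0012];print(np.linalg.norm(p),np.arctan2(p[1],p[0]),np.arctan2(T[1,0],T[0,0]),s['moment'])"
```

```text
time_s: 13.4
ee_pos: [0.4694, 0.0341, 0.0477]
tool_rot: [0.0, 0.099, 0.995, 0.001]
wrist_force: [-0.5, 8.8, -1.9]
width: 0.278
grasp_force: 30.2
0.1610499666650313 2.93557733602514 2.9436207373255496 [ 1.72311744 -0.2562463   0.54181784]
```

```bash
python3 -m crank '[{"gripper":20,"dx":-0.8,"dy":-4.8,"dz":0,"ax":0,"ay":0,"az":0.03},{"gripper":20,"dx":-0.7,"dy":-4.8,"dz":0,"ax":0,"ay":0,"az":0.03},{"gripper":20,"dx":-0.5,"dy":-4.8,"dz":0,"ax":0,"ay":0,"az":0.03}]'
python3 -m crank '[{"gripper":20,"dx":-0.2,"dy":-2.4,"dz":0,"ax":0,"ay":0,"az":0.015},{"gripper":20,"dx":-0.2,"dy":-2.4,"dz":0,"ax":0,"ay":0,"az":0.015}]'
python3 -c "
from h import *
s=get_state();T=toolT();p=T[:2,3]-[.627,.0012];print(np.linalg.norm(p),np.arctan2(p[1],p[0]),np.arctan2(T[1,0],T[0,0]),s['moment'])"
```

```text
time_s: 13.7
ee_pos: [0.4671, 0.0194, 0.0476]
tool_rot: [-0.0, 0.054, 0.999, 0.0]
wrist_force: [-1.0, 3.6, -2.2]
width: 0.272
grasp_force: 30.0
time_s: 13.9
ee_pos: [0.4668, 0.0143, 0.0475]
tool_rot: [-0.0, 0.04, 0.999, -0.0]
wrist_force: [-0.2, 1.3, -2.7]
width: 0.276
grasp_force: 30.0
0.16076152883891767 3.0602356228682424 3.062060304516922 [ 0.33368865 -0.07722427  0.11610862]
```

```bash
python3 -m crank '[{"gripper":20,"dx":-0.1,"dy":-3.2,"dz":0,"ax":0,"ay":0,"az":0.02},{"gripper":20,"dx":-0.1,"dy":-3.2,"dz":0,"ax":0,"ay":0,"az":0.02},{"gripper":20,"dx":0,"dy":-3.2,"dz":0,"ax":0,"ay":0,"az":0.02},{"gripper":20,"dx":0,"dy":-3.2,"dz":0,"ax":0,"ay":0,"az":0.02},{"gripper":20,"dx":0.1,"dy":-3.2,"dz":0,"ax":0,"ay":0,"az":0.02}]'
python3 -m crank '[{"gripper":20,"dx":0.1,"dy":-1.6,"dz":0,"ax":0,"ay":0,"az":0.01},{"gripper":20,"dx":0.1,"dy":-1.6,"dz":0,"ax":0,"ay":0,"az":0.01},{"gripper":20,"dx":0.1,"dy":-1.6,"dz":0,"ax":0,"ay":0,"az":0.01}]'
python3 -c "
from h import *
s=get_state();T=toolT();p=T[:2,3]-[.627,.0012];print(np.linalg.norm(p),np.arctan2(p[1],p[0]),np.arctan2(T[1,0],T[0,0]),s['moment'])"
```

```text
time_s: 14.4
ee_pos: [0.4668, -0.0021, 0.0475]
tool_rot: [0.0, -0.011, 1.0, -0.0]
wrist_force: [0.5, -4.0, -4.8]
width: 0.273
grasp_force: 30.0
time_s: 14.7
ee_pos: [0.467, -0.0067, 0.0474]
tool_rot: [-0.0, -0.026, 1.0, -0.0]
wrist_force: [0.2, -1.1, -3.9]
width: 0.273
grasp_force: 30.0
0.1602368988803793 -3.092207488677236 -3.09057194946496 [-0.13272572 -0.11838837 -0.05932276]
```

```bash
python3 -m crank '[{"gripper":20,"dx":0.1,"dy":-1.6,"dz":0,"ax":0,"ay":0,"az":0.01},{"gripper":20,"dx":0.1,"dy":-1.6,"dz":0,"ax":0,"ay":0,"az":0.01},{"gripper":20,"dx":0,"dy":0,"dz":0,"ax":0,"ay":0,"az":0}]'
python3 -m crank '[{"gripper":20,"dx":0.1,"dy":-1,"dz":0,"ax":0,"ay":0,"az":0.006},{"gripper":20,"dx":0,"dy":0,"dz":0,"ax":0,"ay":0,"az":0}]'
python3 -c "
from h import *
s=get_state();T=toolT();p=T[:2,3]-[.627,.0012];print(np.linalg.norm(p),np.arctan2(p[1],p[0]),np.arctan2(T[1,0],T[0,0]),s['moment'])"
```

```text
time_s: 15.0
ee_pos: [0.4672, -0.0095, 0.0474]
tool_rot: [-0.0, -0.035, 0.999, 0.0]
wrist_force: [-1.1, -0.4, -3.5]
width: 0.271
grasp_force: 30.0
time_s: 15.2
ee_pos: [0.4673, -0.0105, 0.0474]
tool_rot: [-0.0, -0.038, 0.999, 0.0]
wrist_force: [-0.5, -0.5, -3.0]
width: 0.281
grasp_force: 30.0
0.1601039134832884 -3.068346031409671 -3.0650833753577444 [ 0.10559237 -0.02852785 -0.00104242]
```

```bash
python3 -m crank '[{"gripper":20,"dx":0.1,"dy":-1,"dz":0,"ax":0,"ay":0,"az":0.006},{"gripper":20,"dx":0.1,"dy":-1,"dz":0,"ax":0,"ay":0,"az":0.006},{"gripper":20,"dx":0,"dy":0,"dz":0,"ax":0,"ay":0,"az":0}]'
python3 -m crank '[{"gripper":20,"dx":0.1,"dy":-1,"dz":0,"ax":0,"ay":0,"az":0.006},{"gripper":20,"dx":0,"dy":0,"dz":0,"ax":0,"ay":0,"az":0}]'
python3 -c "
from h import *
s=get_state();T=toolT();p=T[:2,3]-[.627,.0012];print(np.linalg.norm(p),np.arctan2(p[1],p[0]),np.arctan2(T[1,0],T[0,0]),s['moment'])"
```

```text
time_s: 15.5
ee_pos: [0.4676, -0.0122, 0.0475]
tool_rot: [0.0, -0.045, 0.999, 0.0]
wrist_force: [-0.2, 5.0, -4.1]
width: 0.274
grasp_force: 30.1
time_s: 15.7
ee_pos: [0.4677, -0.0129, 0.0474]
tool_rot: [0.0, -0.048, 0.999, 0.001]
wrist_force: [1.1, 8.3, -4.0]
width: 0.276
grasp_force: 30.1
0.15991336011144208 -3.0532137546386284 -3.0463402657770247 [ 1.68681618 -0.27819186  0.45296632]
```

```bash
python3 -m crank '[{"gripper":20,"dx":0,"dy":-0.9,"dz":0,"ax":0,"ay":0,"az":0},{"gripper":20,"dx":0,"dy":0,"dz":0,"ax":0,"ay":0,"az":0},{"gripper":20,"dx":0,"dy":0,"dz":0,"ax":0,"ay":0,"az":0}]'
python3 -c "
from h import *
s=get_state();T=toolT();p=T[:2,3]-[.627,.0012];print(np.linalg.norm(p),np.arctan2(p[1],p[0]),np.arctan2(T[1,0],T[0,0]),s['moment'],s['wrist_force'])"
```

```text
time_s: 16.0
ee_pos: [0.4678, -0.0134, 0.0474]
tool_rot: [0.0, -0.048, 0.999, 0.001]
wrist_force: [0.7, 11.7, -4.2]
width: 0.278
grasp_force: 30.3
0.15991197820835804 -3.0498971733365674 -3.0462697940264447 [ 2.21386117 -0.34844153  0.64188153] [ 0.67477883 11.71332575 -4.24619021]
```

```bash
python3 -m crank '[{"gripper":20,"dx":0,"dy":0,"dz":0,"ax":0,"ay":0,"az":0},{"gripper":20,"dx":0,"dy":0,"dz":0,"ax":0,"ay":0,"az":0},{"gripper":20,"dx":0,"dy":0,"dz":0,"ax":0,"ay":0,"az":0},{"gripper":20,"dx":0,"dy":0,"dz":0,"ax":0,"ay":0,"az":0},{"gripper":20,"dx":0,"dy":0,"dz":0,"ax":0,"ay":0,"az":0}]'
python3 -m crank '[{"gripper":20,"dx":0,"dy":1,"dz":0,"ax":0,"ay":0,"az":-0.005},{"gripper":20,"dx":0,"dy":1,"dz":0,"ax":0,"ay":0,"az":-0.005},{"gripper":20,"dx":0,"dy":0.8,"dz":0,"ax":0,"ay":0,"az":-0.004},{"gripper":20,"dx":0,"dy":0,"dz":0,"ax":0,"ay":0,"az":0}]'
python3 -c "
from h import *
s=get_state();T=toolT();p=T[:2,3]-[.627,.0012];print(np.linalg.norm(p),np.arctan2(p[1],p[0]),np.arctan2(T[1,0],T[0,0]),s['moment'],s['wrist_force'])
print(T[:2,3])"
```

```text
time_s: 16.5
ee_pos: [0.4678, -0.0134, 0.0474]
tool_rot: [0.0, -0.048, 0.999, 0.001]
wrist_force: [0.4, 11.4, -4.6]
width: 0.277
grasp_force: 30.3
time_s: 16.9
ee_pos: [0.4675, -0.0114, 0.0474]
tool_rot: [-0.0, -0.04, 0.999, 0.0]
wrist_force: [-0.8, 3.4, -3.6]
width: 0.276
grasp_force: 30.0
0.16003487482126216 -3.0625412838949795 -3.061041457477567 [0.791184   0.20403009 0.30723279] [-0.8153982   3.35435545 -3.62424148]
[ 0.4674649 -0.0114378]
```

```bash
python3 -m crank '[{"gripper":20,"dx":0,"dy":0.6,"dz":0,"ax":0,"ay":0,"az":-0.004},{"gripper":20,"dx":-2,"dy":-0.1,"dz":0,"ax":0,"ay":0,"az":0},{"gripper":20,"dx":-3,"dy":-0.2,"dz":0,"ax":0,"ay":0,"az":0},{"gripper":20,"dx":-4,"dy":-0.3,"dz":0,"ax":0,"ay":0,"az":0},{"gripper":20,"dx":-4,"dy":-0.3,"dz":0,"ax":0,"ay":0,"az":0}]'
python3 -m crank '[{"gripper":20,"dx":-5,"dy":-0.4,"dz":0,"ax":0,"ay":0,"az":0},{"gripper":20,"dx":-5,"dy":-0.4,"dz":0,"ax":0,"ay":0,"az":0},{"gripper":20,"dx":-5,"dy":-0.4,"dz":0,"ax":0,"ay":0,"az":0},{"gripper":20,"dx":-5,"dy":-0.4,"dz":0,"ax":0,"ay":0,"az":0}]'
```

```text
time_s: 17.4
ee_pos: [0.4544, -0.0121, 0.0475]
tool_rot: [0.0, -0.038, 0.999, -0.0]
wrist_force: [1.3, 2.2, -3.3]
width: 0.276
grasp_force: 30.0
time_s: 17.8
ee_pos: [0.4342, -0.0136, 0.0474]
tool_rot: [-0.0, -0.038, 0.999, -0.0]
wrist_force: [1.5, 1.3, -3.9]
width: 0.274
grasp_force: 30.0
```

Withdrawing smoothly, with about 33 mm out.

```bash
python3 -m crank '[{"gripper":20,"dx":-6,"dy":-0.5,"dz":0,"ax":0,"ay":0,"az":0},{"gripper":20,"dx":-6,"dy":-0.5,"dz":0,"ax":0,"ay":0,"az":0},{"gripper":20,"dx":-6,"dy":-0.5,"dz":0,"ax":0,"ay":0,"az":0},{"gripper":20,"dx":-6,"dy":-0.5,"dz":0,"ax":0,"ay":0,"az":0},{"gripper":20,"dx":-6,"dy":-0.5,"dz":0,"ax":0,"ay":0,"az":0},{"gripper":20,"dx":-8,"dy":-0.6,"dz":0,"ax":0,"ay":0,"az":0},{"gripper":20,"dx":-8,"dy":-0.6,"dz":0,"ax":0,"ay":0,"az":0},{"gripper":20,"dx":-8,"dy":-0.6,"dz":0,"ax":0,"ay":0,"az":0},{"gripper":20,"dx":0,"dy":0,"dz":10,"ax":0,"ay":0,"az":0},{"gripper":20,"dx":0,"dy":0,"dz":30,"ax":0,"ay":0,"az":0},{"gripper":20,"dx":0,"dy":0,"dz":30,"ax":0,"ay":0,"az":0},{"gripper":20,"dx":0,"dy":0,"dz":20,"ax":0,"ay":0,"az":0},{"gripper":20,"dx":0,"dy":0,"dz":0,"ax":0,"ay":0,"az":0}]'
python3 -c "
from h import *
a=read_camera('top')[:,:,::-1];s=read_camera('scene')[:,:,::-1]
f=lambda im,x,y:cv2.resize(im[y:y+75,x:x+200],None,fx=4,fy=4,interpolation=cv2.INTER_CUBIC)
cv2.imwrite('pics/m2.png',np.vstack([f(a,245,100),f(s,250,190)]));print(toolT()[:3,3],get_state()['qpos'])"
```

```text
time_s: 19.1
ee_pos: [0.382, -0.018, 0.1402]
tool_rot: [0.003, -0.038, 0.999, -0.001]
wrist_force: [0.3, -0.6, -3.8]
width: 0.271
grasp_force: 30.0
[ 0.38058314 -0.01782949  0.13725452] [-1.43021013e-01 -5.56655144e-03  2.04208999e+00 -5.95123181e-06
  1.10459658e+00 -1.78994232e+00]
```

View pics/m2.png

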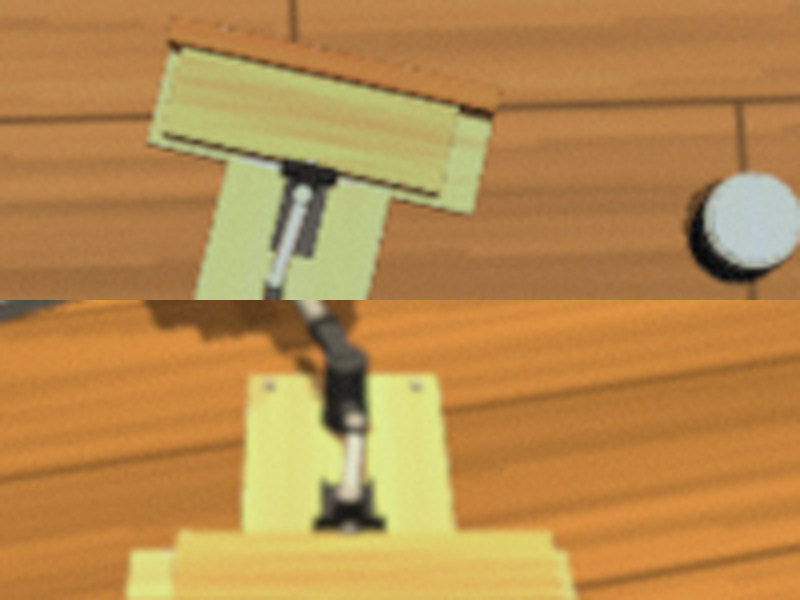

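The board is flush against the fence, with the gap now on the pad side, and the handle is on its stop with its linkage in line. I'll take the bar back to its original bare spot.

```bash
python3 -m crank '[{"gripper":20,"dx":4,"dy":-15,"dz":0,"ax":0,"ay":0,"az":-0.005},{"gripper":20,"dx":12,"dy":-30,"dz":0,"ax":0,"ay":0,"az":-0.005},{"gripper":20,"dx":12,"dy":-30,"dz":0,"ax":0,"ay":0,"az":-0.005},{"gripper":20,"dx":12,"dy":-30,"dz":0,"ax":0,"ay":0,"az":-0.005},{"gripper":20,"dx":12,"dy":-30,"dz":0,"ax":0,"ay":0,"az":-0.005},{"gripper":20,"dx":12,"dy":-30,"dz":0,"ax":0,"ay":0,"az":-0.005},{"gripper":20,"dx":12,"dy":-30,"dz":0,"ax":0,"ay":0,"az":-0.005},{"gripper":20,"dx":12,"dy":-30,"dz":0,"ax":0,"ay":0,"az":-0.005},{"gripper":20,"dx":12,"dy":-30,"dz":0,"ax":0,"ay":0,"az":-0.005},{"gripper":20,"dx":12,"dy":-30,"dz":0,"ax":0,"ay":0,"az":0},{"gripper":20,"dx":8,"dy":-30,"dz":0,"ax":0,"ay":0,"az":0},{"gripper":20,"dx":4,"dy":-15,"dz":0,"ax":0,"ay":0,"az":0},{"gripper":20,"dx":0,"dy":0,"dz":-20,"ax":0,"ay":0,"az":0},{"gripper":20,"dx":0,"dy":0,"dz":-35,"ax":0,"ay":0,"az":0},{"gripper":20,"dx":0,"dy":0,"dz":-30,"ax":0,"ay":0,"az":0},{"gripper":20,"dx":0,"dy":0,"dz":-20,"ax":0,"ay":0,"az":0},{"gripper":20,"dx":0,"dy":0,"dz":-10,"ax":0,"ay":0,"az":0},{"gripper":20,"dx":0,"dy":0,"dz":0,"ax":0,"ay":0,"az":0}]'
```

```text
time_s: 21.0
ee_pos: [0.5037, -0.3471, 0.0202]
tool_rot: [-0.001, -0.016, 1.0, 0.001]
wrist_force: [-0.0, -0.1, -3.5]
width: 0.275
grasp_force: 30.0
```

```bash
python3 -m crank '[{"gripper":20,"dx":0,"dy":0,"dz":-5,"ax":0,"ay":0,"az":0},{"gripper":20,"dx":0,"dy":0,"dz":-5,"ax":0,"ay":0,"az":0},{"gripper":20,"dx":0,"dy":0,"dz":-2,"ax":0,"ay":0,"az":0},{"gripper":20,"dx":0,"dy":0,"dz":-1,"ax":0,"ay":0,"az":0},{"gripper":20,"dx":0,"dy":0,"dz":0,"ax":0,"ay":0,"az":0}]'
python3 -m crank '[{"gripper":20,"dx":0,"dy":0,"dz":-1,"ax":0,"ay":0,"az":0},{"gripper":20,"dx":0,"dy":0,"dz":0,"ax":0,"ay":0,"az":0}]'
```

```text
time_s: 21.5
ee_pos: [0.5047, -0.3479, 0.0096]
tool_rot: [0.0, -0.016, 1.0, -0.0]
wrist_force: [-0.5, -0.3, -3.6]
width: 0.278
grasp_force: 30.0
time_s: 21.7
ee_pos: [0.5047, -0.3478, 0.0085]
tool_rot: [0.0, -0.016, 1.0, -0.0]
wrist_force: [0.2, -1.6, -4.6]
width: 0.274
grasp_force: 30.0
```

```bash
python3 -m crank '[{"gripper":20,"dx":0,"dy":0,"dz":-1,"ax":0,"ay":0,"az":0},{"gripper":20,"dx":0,"dy":0,"dz":-1,"ax":0,"ay":0,"az":0},{"gripper":20,"dx":0,"dy":0,"dz":0,"ax":0,"ay":0,"az":0}]'
python3 -m crank '[{"gripper":20,"dx":0,"dy":0,"dz":-0.7,"ax":0,"ay":0,"az":0},{"gripper":20,"dx":0,"dy":0,"dz":0,"ax":0,"ay":0,"az":0}]'
```

```text
time_s: 22.0
ee_pos: [0.5046, -0.3478, 0.0063]
tool_rot: [-0.0, -0.016, 1.0, 0.0]
wrist_force: [-1.0, 0.0, -4.5]
width: 0.276
grasp_force: 30.0
time_s: 22.2
ee_pos: [0.5047, -0.3478, 0.0059]
tool_rot: [0.0, -0.016, 1.0, -0.0]
wrist_force: [-1.7, -0.4, -0.6]
width: 0.274
grasp_force: 30.0
```

Contact made: the counter is carrying the weight. I'll release and rise.

```bash
python3 -m crank '[{"gripper":20,"dx":0,"dy":0,"dz":-0.3,"ax":0,"ay":0,"az":0},{"gripper":60,"dx":0,"dy":0,"dz":0,"ax":0,"ay":0,"az":0},{"gripper":60,"dx":0,"dy":0,"dz":0,"ax":0,"ay":0,"az":0},{"gripper":60,"dx":0,"dy":0,"dz":0,"ax":0,"ay":0,"az":0},{"gripper":60,"dx":0,"dy":0,"dz":0,"ax":0,"ay":0,"az":0},{"gripper":60,"dx":0,"dy":0,"dz":10,"ax":0,"ay":0,"az":0},{"gripper":60,"dx":0,"dy":0,"dz":30,"ax":0,"ay":0,"az":0},{"gripper":60,"dx":0,"dy":0,"dz":40,"ax":0,"ay":0,"az":0},{"gripper":60,"dx":0,"dy":0,"dz":40,"ax":0,"ay":0,"az":0},{"gripper":60,"dx":0,"dy":0,"dz":40,"ax":0,"ay":0,"az":0},{"gripper":60,"dx":-20,"dy":-20,"dz":20,"ax":0,"ay":0,"az":0},{"gripper":60,"dx":0,"dy":0,"dz":0,"ax":0,"ay":0,"az":0}]'
python3 -c "
from h import *
save('scene','end.png',scale=1.25)"
```

```text
time_s: 23.4
ee_pos: [0.4841, -0.37, 0.1898]
tool_rot: [0.002, -0.015, 1.0, -0.002]
wrist_force: [0.6, 1.0, -0.5]
width: 0.636
grasp_force: 0.0
```

View pics/end.png

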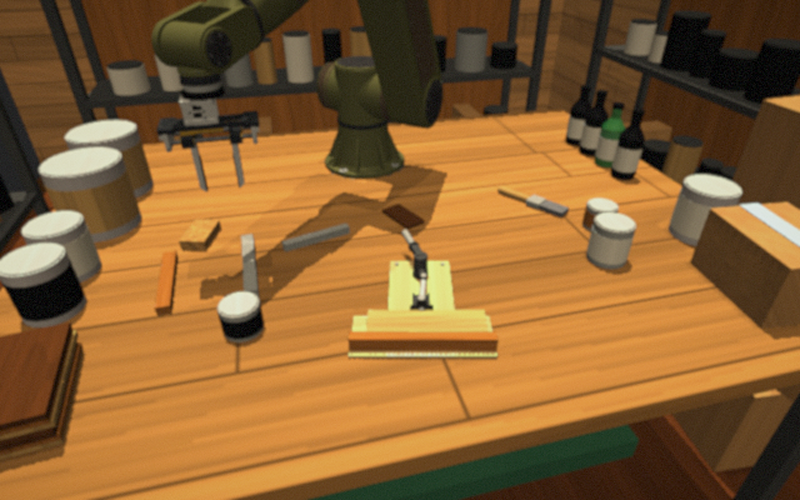

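The bar lies flat at (250,265), the handle is closed with its stub at (410,240), the board is at the fence at (428,325), and everything else is where it was.

```bash
python3 -c "
from plant import hand_in
print(hand_in())"
```

```text
the job is handed in; nothing more can be done
None
```

I handed the job in at about 23 s of the 70 s (the hand-in returned no verdict): the handle is on its stop after a press of about 11.5 N, the board looks flush at the fence in the pictures, and the bar lies back at its original spot on the bare counter.

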